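Gauge a gearbox through its dip tube and hold the rod level to read

TASK

Take the gauge rod from its rest, push it into the slanting guide tube of the gearbox until its collar stops on the tube's mouth, and draw it right out again. Then hold the rod level and still for reading, with its tip over the round drip pan, a hand's breadth or two above the bench. Finish still holding it like that, touching nothing else with the rod, and leave the jar, the bush and the bolt where they are.

Things in the scene. Friction and masses are not known exactly. Their poses are not given: they have to be found in the camera images.
- gauge_rod: Steel gauge rod, 0.12 kg. Origin on its axis at the stop face of the collar; its y axis runs along the rod to the tip. From the origin: shaft dia 10, 120 long (+y); collar dia 44, 8 thick (y 0 to -8); flat-sided handle (y -8 to -108), 12 wide (along x) and 20 high (along z). Lies level in its rest, z up. The handle is free to grasp between y -15 and -85.
- rod_tip (a point): Tip of the gauge rod, the end of its thin shaft: 120 mm from the collar's stop face along the rod's +y.
- guide_tube: Steel guide tube of the gearbox, fixed. Origin at the centre of its mouth, 139 mm above the bench; its z axis points out of the mouth along the tube, 0.70 rad (40 deg) above the horizontal (the rod goes in along -z). Bore dia 18, flared to about 29 at the mouth, rim dia 40, 126 deep: the collar stops on the rim before the tip meets the bottom.
- gearbox: Grey gearbox, fixed, case 92 x 132 x 100 high on a flange 110 x 160. Origin at the centre of the flange's underside, z up. The guide tube leaves its -y side and rises outwards along the gearbox's -y; the mouth lies at (0, -161, 139). A plug on the lid reaches 112 high, a shaft stub its +y side to y 104.
- rod_rest: Wooden rest, fixed: board 60 x 210 x 8 with two notched posts. Origin at the underside of the board, z up, y along the rod; the rod's origin lies 85 mm above it, turned alike. Posts 12 thick at y +85 (under the shaft) and y -98 (under the end of the handle), their tops 90 and 85 mm high, 32 mm wide at most. Lift the rod straight up to free it.
- drip_pan: Round shallow metal drip pan, fixed, outer dia 120 at the rim, 22 high. Origin at the centre of its underside on the bench.
- jar: Small screw-cap jar, dia 42, 65 high, loose bystander. Origin at the centre of its underside.
- bush: Steel and rubber bush, dia 45, 53 high, loose bystander. Origin at the centre of its underside.
- bolt: Bolt lying on the bench, 28 x 63 x 28, loose bystander. Origin at the centre of its underside.

How it is judged:
On the way, in this order (a step that is already met when the one before it is completed fails the run):
1. the rod is in the guide tube with its collar stopped on the mouth (z of gauge_rod in the frame of guide_tube below 0.003 m and distance between gauge_rod and guide_tube below 0.008 m and angle between the y axis of gauge_rod and the z axis of guide_tube, either way round below 0.1 rad), for 0.2 s.
2. the rod is drawn right out of the tube, held by the gripper (z of rod_tip in the frame of guide_tube above 0.005 m and contact force between gauge_rod and the fingers above 1 N), for 0.2 s.
At the end, for the whole second after the job is handed in: Gripper holds the rod still (under 20 mm/s), level within 8 deg, its tip 50 to 300 mm above the bench and within 55 mm of the drip pan's centre seen from above; the rod touches neither gearbox, pan nor rest; jar, bush and bolt within 30 mm of their starts (angle between gauge_rod's own y axis and vertical between 1.43 and 1.71 rad and horizontal distance between rod_tip and drip_pan below 0.055 m and height (world z) of rod_tip between 0.05 and 0.3 m and contact force between gauge_rod and the fingers above 1 N and contact force between gauge_rod and gearbox below 0.1 N and contact force between gauge_rod and drip_pan below 0.1 N and contact force between gauge_rod and rod_rest below 0.1 N and linear speed of gauge_rod below 0.02 m/s and angular speed of gauge_rod below 0.1 rad/s and distance of each of jar, bush, bolt from where it was at the start of the episode below 0.03 m); the arm keeps its last pose, push and grip.
It fails at once if the jar is pushed out of its place by more than 30 mm (distance of jar from where it was at the start of the episode above 0.03 m).
It fails at once if the bush is pushed out of its place by more than 30 mm (distance of bush from where it was at the start of the episode above 0.03 m).
It fails at once if the bolt is pushed out of its place by more than 30 mm (distance of bolt from where it was at the start of the episode above 0.03 m).
It also fails if it takes over 48 s, if anything falls off the work surface, if the arm or the gripper's body presses on something with over 40 N, if the wrist force passes 120 N, or if a joint passes its speed limit or range.

ROBOT

A 6-joint arm with a two-finger parallel gripper is mounted at the origin on a cart in front of the work surface, level with it; the furniture and walls round the work are solid. World frame = base frame: x ahead of the robot, y to its left, z up, the work surface at z = 0. Lengths are in m, angles in rad, forces in N, time in s.
With the tool pointing down it reaches from about 0.25 to 0.775 m from the base axis. Payload 8.9 kg.
Tool frame: the origin (TCP) lies between the finger pads; the fingertips stand 19 mm ahead of it and the grasp point (between the pads) is the TCP; z points along the fingers, y is the line along which they close (so a half turn about z gives the same grasp; the last joint's range is limited). The gripper opens to 85 mm and grips with 20 to 120 N. Pads are 22 mm wide; open, the fingers measure 114 mm over their backs; the gripper's body (76 mm by 85 mm) begins 54 mm behind the grasp point. The pads swing forward as they close: fully open they stand 13 mm farther back than shut.
Start: joints at [-1.421, 0.291, -0.153, 1.127, 0, 1.431], TCP at [0.15, -0.503, 0.25] pointing down, gripper open.
Joint ranges: [-2.52, 2.52], [-0.91, 1.74], [-1.3, 1.37], [-1.96, 2.02], [-1.52, 1.47], [-3.14, 3.14]. Speed limits (rad/s): [2.22, 2.22, 2.79, 3.14, 3.14, 3.14].

INTERFACE

Orientations are given as a unit quaternion [w, x, y, z].
In Python, from plant import * gives the robot as it stands.
- The arm moves only by the tool servo_tool, never from a script. Its argument "increments" is a list of rows, each an object with "linear": the shift along the world's x, y, z in m, a list of three; "dr": the turn, a rotation vector about the world's x, y, z in rad, a list of three; "jaw": the finger opening in m, from 0 to 0.0854. In form: [{"linear": [x, y, z], "dr": [rx, ry, rz], "jaw": jaw}, ...]. A call has 1 to 8 rows; each row shifts and turns the commanded pose from where the row before left it; what a row does not reach is not made up. A row lasts 1/10 s, in which the tool goes at most 50 mm and 8.59 degrees, less where a joint would pass 70% of its speed; a pose out of reach is approached as far as the arm can. A call with a gripper value outside its range is refused whole. The fingers move at their own pace and stop on an object; "newtons" is the grip in N (left out, the last holds). Time passes only in rows, so rows that do not move let the fingers close. It gives the time, the measured TCP pose, the force, the opening and the grip force at its end, in the units of the state.
- get_state(): the state, without advancing time (a new reading comes with each control period).
- read_camera(name): name is "scene" or "top" or "wrist"; returns the picture (480x640x3 uint8, blue, green, red); there is no depth.
- camera_model(name): a dict with "fx", "fy", "cx", "cy" (pixels), "extrinsics" (4x4, takes a point from camera to world coordinates); the wrist camera has in their place "T_tool_cam" (4x4, takes a point from camera to tool coordinates, whose origin is the TCP and whose axes are the flange's). Camera axes: x right, y down, z forward; pixel columns grow to the right and rows downward; lengths in m; the calibration is good to about 2 mm. A picture is of the moment at which its call begins: read the wrist's pose just before it. camera_model takes no time and is no camera call.
- finish_job(): hands the job in; it is judged then, once.
The state is a dict: "time": time; "joints": joint angles; "qd": joint speeds; "joint_efforts": joint torques, N m; "ee_pos": TCP position; "tool_rot": TCP orientation; "ft_force": force on the tool from outside, world axes, zero at the start; "torque": the same for the moment, N m; "gripper_width": finger opening in m; "grasp_force": force on a finger pad.
Only numpy, scipy, OpenCV 4.12 (cv2) and the standard library are available. Lean on these libraries where they do the work, as an engineer would, in place of code of your own. Each camera call takes 0.05 s, during which the arm holds its last target. There are 200 camera calls.

## Working session

There is one attempt and no reset: what is moved stays moved. The work goes in short steps, Python scripts to look and compute and a tool call to move; the robot and the scene stay as the last step left them, time stands still between calls to the robot, and variables do not carry over. Pictures are saved under pics/ and viewed, at most 10 in all, crops included, and the job is handed in when it is done.

Besides the shell and the picture viewer there is one more tool, called after "Call:" by a JSON object that holds its "name" and its "arguments", one argument or row to a line. servo_tool: Moves the arm, as the interface text tells. Its arguments: {"type":"object","properties":{"increments":{"type":"array"},"newtons":{"type":"number"}},"required":["increments"]}

```bash
ls; mkdir -p pics; python3 - <<'E'
from plant import *
import cv2,numpy as np
np.set_printoptions(precision=4,suppress=True)
print(get_state())
for n in("scene","top"):
    cv2.imwrite(f"pics/{n}0.png",read_camera(n)); print(n,camera_model(n))
print(camera_model("wrist"))
E
```

```text
pics
{'time': 0.0, 'joints': array([-1.4213,  0.2913, -0.1541,  1.1267, -0.    ,  1.4315]), 'qd': array([ 0.0003,  0.0008, -0.0002,  0.0015,  0.0009,  0.0006]), 'joint_efforts': array([ -0.0003, -53.7146,  33.1371,   0.016 ,  -0.0003,  -0.    ]), 'ee_pos': array([ 0.1495, -0.5028,  0.2497]), 'tool_rot': array([-0.0007,  0.9896,  0.1439, -0.    ]), 'ft_force': array([ 0.2803, -0.0298,  0.1271]), 'torque': array([-0.0235,  0.068 ,  0.0218]), 'grasp_force': 0.0, 'gripper_width': 0.08530824109146369}
scene {'fx': 583.969689031601, 'fy': 583.969689031601, 'cx': 314.4944016158381, 'cy': 236.41721052820787, 'extrinsics': array([[ 0.5539, -0.3454,  0.7576, -0.3643],
       [-0.8323, -0.2031,  0.5158, -0.7127],
       [-0.0243, -0.9162, -0.4   ,  0.5701],
       [ 0.    ,  0.    ,  0.    ,  1.    ]])}
top {'fx': 598.259830027339, 'fy': 598.259830027339, 'cx': 323.71277525056064, 'cy': 233.52833992355545, 'extrinsics': array([[-0.001 , -0.9912,  0.1322,  0.317 ],
       [-1.    , -0.0003, -0.0099, -0.0924],
       [ 0.0098, -0.1322, -0.9912,  1.4695],
       [ 0.    ,  0.    ,  0.    ,  1.    ]])}
{'fx': 340.5084344283006, 'fy': 340.5084344283006, 'cx': 321.0796345912006, 'cy': 239.98986533730542, 'T_tool_cam': array([[ 0.0005, -0.9574, -0.2887,  0.0737],
       [ 1.    ,  0.0006, -0.0005, -0.0013],
       [ 0.0007, -0.2887,  0.9574, -0.1248],
       [ 0.    ,  0.    ,  0.    ,  1.    ]])}
```

View pics/top0.png

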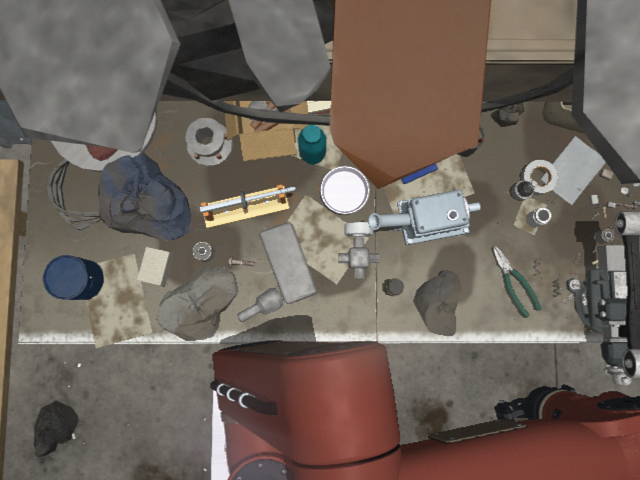

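View pics/scene0.png

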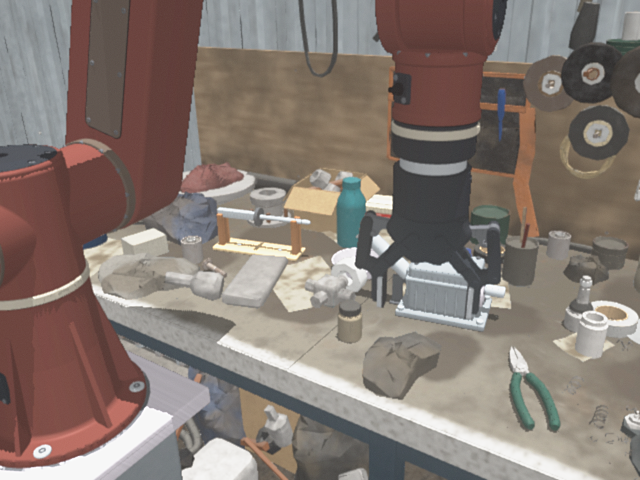

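The top view shows the rod from its handle at about (203,212) to its tip at (297,188). The pan is at (345,190), the gearbox at (437,217) and the tube mouth near (373,221), pointing left, which is world +y. The jar is at (393,287), the bush at (202,250) and the bolt at (240,262). The scene view shows the rod in its rest at (260,217), with the gripper covering the tube.

```bash
cat > h.py <<'E'
from plant import *
import cv2,numpy as np
from scipy.spatial.transform import Rotation as R
np.set_printoptions(precision=4,suppress=True)
def rot(q): return R.from_quat([q[1],q[2],q[3],q[0]])
def ray(n,uv,T=None):
    m=camera_model(n); E=m["extrinsics"] if T is None else T
    d=E[:3,:3]@np.array([(uv[0]-m["cx"])/m["fx"],(uv[1]-m["cy"])/m["fy"],1]); return E[:3,3],d/np.linalg.norm(d)
def plane(n,uv,z,T=None):
    o,d=ray(n,uv,T); return o+d*(z-o[2])/d[2]
def wristT(s):
    T=np.eye(4);T[:3,:3]=rot(s["tool_rot"]).as_matrix();T[:3,3]=s["ee_pos"];return T@camera_model("wrist")["T_tool_cam"]
def tri(rays):
    A=sum(np.eye(3)-np.outer(d,d) for o,d in rays);b=sum((np.eye(3)-np.outer(d,d))@o for o,d in rays);return np.linalg.solve(A,b)
def proj(n,P,T=None):
    m=camera_model(n);E=m["extrinsics"] if T is None else T
    p=np.linalg.inv(E)@np.append(P,1);return np.array([m["fx"]*p[0]/p[2]+m["cx"],m["fy"]*p[1]/p[2]+m["cy"]])
E
python3 - <<'E'
import cv2,numpy as np
im=cv2.imread("pics/top0.png")
a=cv2.resize(im[170:235,190:310],None,fx=6,fy=6,interpolation=cv2.INTER_CUBIC)[:300]
b=cv2.resize(im[180:250,360:480],None,fx=6,fy=6,interpolation=cv2.INTER_CUBIC)[:300]
cv2.imwrite("pics/topc.png",np.vstack([a,b]))
E
```

```text
(no output)
```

View pics/topc.png

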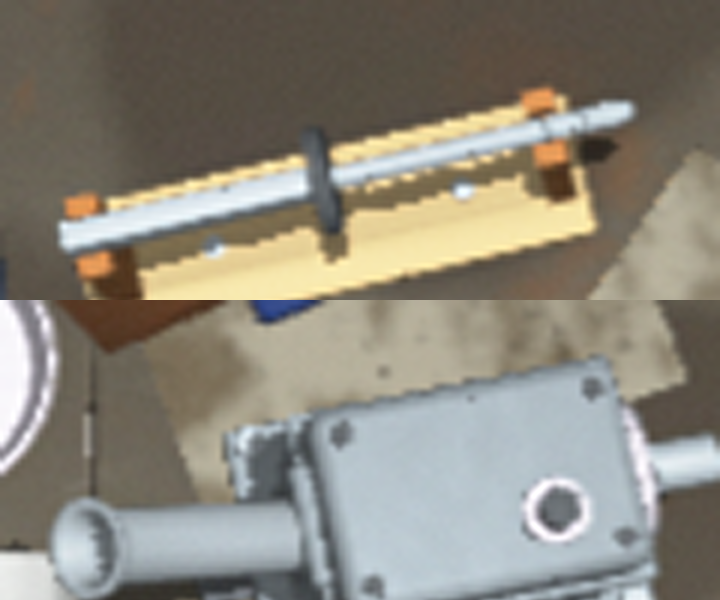

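The crop shows the rod tip at about (295.5,188.2), the stop face at (245.2,200) and the handle end at (200.2,209.3). The mouth centre is at about (374.2,221.3). The four lid screws show the gearbox heading.

```bash
python3 - <<'E'
from h import *
tip=plane("top",(295.5,188.2),.085);col=plane("top",(245.2,200),.085);end=plane("top",(200.2,209.3),.085)
print("tip,col,end",tip,col,end,np.linalg.norm(tip-col),np.linalg.norm(tip-end),"head",np.degrees(np.arctan2(*(tip-end)[[1,0]])))
s=[plane("top",(360+x/6,180+(y-300)/6),.102) for x,y in((341,433),(592,387),(373,586),(626,536))]
for a,b in((0,1),(2,3),(0,2),(1,3)):
    d=s[b]-s[a];print(np.linalg.norm(d),np.degrees(np.arctan2(d[1],d[0])))
c=np.mean(s,0);print("lid centre",c)
m=plane("top",(374.2,221.3),.139);print("mouth",m, "to lid centre",np.linalg.norm((m-c)[:2]),np.degrees(np.arctan2(*(c-m)[[1,0]])))
im=cv2.imread("pics/top0.png")
hsv=cv2.cvtColor(im,cv2.COLOR_BGR2HSV)
k=((hsv[...,1]<40)&(hsv[...,2]>190)).astype(np.uint8);k[:165]=0;k[220:]=0;k[:,:318]=0;k[:,373:]=0
cs,_=cv2.findContours(k,0,2);cc=max(cs,key=cv2.contourArea);(u,v),r=cv2.minEnclosingCircle(cc);print("pan px",u,v,r)
p=plane("top",(u,v),.022);print("pan",p, np.linalg.norm(plane("top",(u+r,v),.022)-p))
for n,uv,z in(("jar",(393,287),.06),("bush",(202,250),.05),("bolt",(240,262),.02)):print(n,plane("top",uv,z))
E
```

```text
tip,col,end [ 0.6095 -0.0398  0.085 ] [0.5811 0.0782 0.085 ] [0.5588 0.1831 0.085 ] 0.1213422518160026 0.22858091254489696 head -77.20503190748929
0.0997748768475603 -79.46311912595527
0.1003183111155048 -78.75463333953743
0.06092602548373001 -169.53885275419975
0.05968726290500184 -169.0261218601839
lid centre [ 0.5526 -0.3774  0.102 ]
mouth [ 0.5223 -0.2194  0.139 ] to lid centre 0.1608616254040994 -79.1508473549228
pan px 343.0 191.5 21.731412887573242
pan [ 0.6146 -0.1545  0.022 ] 0.0536076788472312
jar [ 0.3782 -0.2693  0.06  ]
bush [0.4667 0.1832 0.05  ]
bolt [0.4406 0.0963 0.02  ]
```

Call:
{"name": "servo_tool", "arguments": {
  "increments": [
    {"linear": [0.013,0.02,0],"dr": [0,0,0.047],"jaw": 0.085},
    {"linear": [0.026,0.039,0],"dr": [0,0,0.094],"jaw": 0.085},
    {"linear": [0.026,0.039,0],"dr": [0,0,0.094],"jaw": 0.085},
    {"linear": [0.026,0.039,0],"dr": [0,0,0.094],"jaw": 0.085},
    {"linear": [0.026,0.039,0],"dr": [0,0,0.094],"jaw": 0.085},
    {"linear": [0.026,0.039,0],"dr": [0,0,0.094],"jaw": 0.085},
    {"linear": [0.026,0.039,0],"dr": [0,0,0.094],"jaw": 0.085},
    {"linear": [0.026,0.039,0],"dr": [0,0,0.094],"jaw": 0.085}
  ]
}}

```text
time: 0.9
ee_pos: [0.3451, -0.2085, 0.2503]
tool_rot: [0.0, 0.878, 0.478, 0.0]
ft_force: [-0.2, -1.1, -0.0]
gripper_width: 0.0852
grasp_force: 0.0
```

Call:
{"name": "servo_tool", "arguments": {
  "increments": [
    {"linear": [0.026,0.039,0],"dr": [0,0,0.094],"jaw": 0.085},
    {"linear": [0.026,0.039,0],"dr": [0,0,0.094],"jaw": 0.085},
    {"linear": [0.026,0.039,0],"dr": [0,0,0.094],"jaw": 0.085},
    {"linear": [0.026,0.039,0],"dr": [0,0,0.094],"jaw": 0.085},
    {"linear": [0.026,0.039,0],"dr": [0,0,0.094],"jaw": 0.085},
    {"linear": [0.026,0.039,0],"dr": [0,0,0.094],"jaw": 0.085},
    {"linear": [0.026,0.039,0],"dr": [0,0,0.094],"jaw": 0.085},
    {"linear": [0.013,0.02,-0.01],"dr": [0,0,0.047],"jaw": 0.085}
  ]
}}

```text
time: 1.7
ee_pos: [0.5415, 0.0858, 0.2407]
tool_rot: [0.001, 0.658, 0.753, 0.001]
ft_force: [0.8, -1.2, 0.5]
gripper_width: 0.0847
grasp_force: 0.0
```

```bash
python3 - <<'E'
from h import *
s=get_state();im=read_camera("wrist");cv2.imwrite("pics/w1.png",im);cv2.imwrite("pics/top1.png",read_camera("top"))
Rm=rot(s["tool_rot"]).as_matrix();print(s["time"],s["ee_pos"],s["joints"]);print(Rm,np.degrees(np.arctan2(Rm[1,0],Rm[0,0])))
T=wristT(s)
u=np.array([.2215,-.975,0])
for y in(-.1,-.08,-.05,-.02):print(y,proj("wrist",np.array([.5811,.0782,.085])+u*y,T))
E
```

```text
1.7 [0.5415 0.0858 0.2407] [ 0.0235  0.3385 -0.1112  1.119   0.0006  1.4605]
[[-0.1334  0.9911  0.002 ]
 [ 0.9911  0.1334  0.0007]
 [ 0.0004  0.0021 -1.    ]] 97.66713212021347
-0.1 [358.4371 121.7387]
-0.08 [359.8803 148.2066]
-0.05 [361.9339 185.8676]
-0.02 [363.8646 221.275 ]
```

View pics/w1.png

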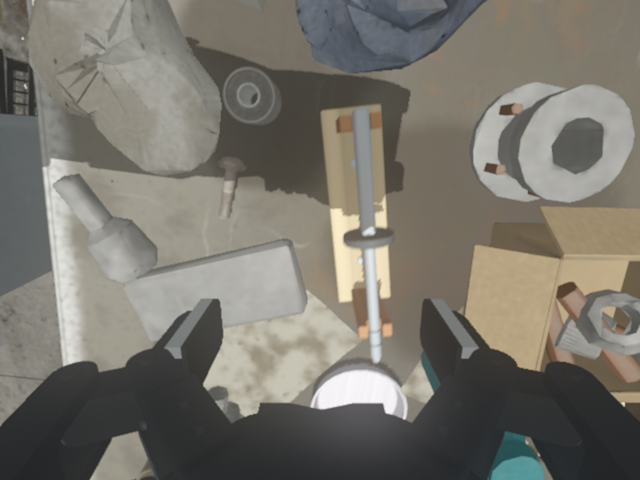

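The wrist view shows the rod from its handle end at about (361,110), past the collar at (369,238), to the tip at about (376,360). I will cast these onto the rod's height.

```bash
python3 - <<'E'
from h import *
s=get_state();T=wristT(s);print(s["ee_pos"])
im=cv2.imread("pics/w1.png");g=cv2.cvtColor(im,cv2.COLOR_BGR2HSV)
# handle columns: grey (low saturation) against the wooden board
P=[]
for r in list(range(135,225,10)):
    c=np.where(g[r,345:385,1]<60)[0]+345; P.append((c.min(),c.max(),r));
print(P)
e=plane("wrist",(361.5,110),.095,T);t=plane("wrist",(376.5,360),.085,T);c=plane("wrist",(370,245),.085,T)
print(e,c,t,np.linalg.norm(t-e),np.degrees(np.arctan2(*(t-e)[[1,0]])))
E
```

```text
[0.54   0.0854 0.2385]
[(np.int64(352), np.int64(384), 135), (np.int64(353), np.int64(384), 145), (np.int64(354), np.int64(384), 155), (np.int64(349), np.int64(372), 165), (np.int64(355), np.int64(373), 175), (np.int64(356), np.int64(374), 185), (np.int64(357), np.int64(374), 195), (np.int64(358), np.int64(384), 205), (np.int64(345), np.int64(384), 215)]
[0.5567 0.1829 0.095 ] [0.583  0.0778 0.085 ] [ 0.6092 -0.0349  0.085 ] 0.22428928227447428 -76.45258739646033
```

Call:
{"name": "servo_tool", "arguments": {
  "increments": [
    {"linear": [0.016,0.021,-0.01],"dr": [0,0,0.047],"jaw": 0.06},
    {"linear": [0.016,0.021,-0.03],"dr": [0,0,0.047],"jaw": 0.05},
    {"linear": [0,0,-0.04],"dr": [0,0,0],"jaw": 0.05},
    {"linear": [0,0,-0.03],"dr": [0,0,0],"jaw": 0.05},
    {"linear": [0,0,0],"dr": [0,0,0],"jaw": 0.05},
    {"linear": [0,0,0],"dr": [0,0,0],"jaw": 0.05}
  ]
}}

```text
time: 2.4
ee_pos: [0.5713, 0.1242, 0.1309]
tool_rot: [-0.0, 0.625, 0.781, -0.0]
ft_force: [0.3, 0.3, 0.4]
gripper_width: 0.05
grasp_force: 0.0
```

```bash
python3 - <<'E'
from h import *
s=get_state();im=read_camera("wrist");cv2.imwrite("pics/w2.png",im);T=wristT(s)
Rm=rot(s["tool_rot"]).as_matrix();print(s["time"],s["ee_pos"],s["gripper_width"],np.degrees(np.arctan2(Rm[1,0],Rm[0,0])),Rm[:,2])
print(proj("wrist",s["ee_pos"],T))
for y in(-.1,-.05,0):print(y,proj("wrist",np.array([.582,.078,.095])+np.array([.225,-.974,0])*y,T))
E
```

```text
2.4 [0.5713 0.1242 0.1309] 0.05000990845728863 102.67350125764804 [-0.0008 -0.0002 -1.    ]
[321.2352 326.4468]
-0.1 [320.6712 187.3586]
-0.05 [321.2278 284.9351]
0 [321.6995 367.6184]
```

View pics/w2.png

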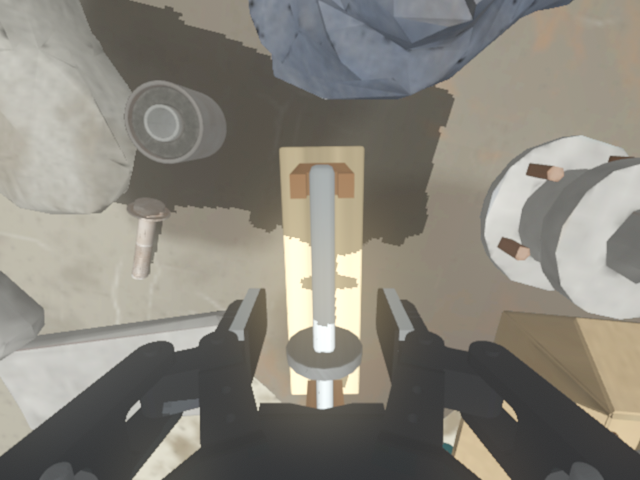

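The rod is centred between the open fingers: the handle spans columns 310–335 and its end is at row 165. I'll descend and grip.

Call:
{"name": "servo_tool", "arguments": {
  "increments": [
    {"linear": [0,0.003,-0.026],"dr": [0,0,0],"jaw": 0.05},
    {"linear": [0,0,-0.02],"dr": [0,0,0],"jaw": 0.04},
    {"linear": [0,0,0],"dr": [0,0,0],"jaw": 0.02},
    {"linear": [0,0,0],"dr": [0,0,0],"jaw": 0.0},
    {"linear": [0,0,0],"dr": [0,0,0],"jaw": 0.0},
    {"linear": [0,0,0],"dr": [0,0,0],"jaw": 0.0},
    {"linear": [0,0,0],"dr": [0,0,0],"jaw": 0.0}
  ],
  "newtons": 70
}}

```text
time: 3.15
ee_pos: [0.5727, 0.1277, 0.0862]
tool_rot: [0.001, 0.624, 0.781, 0.001]
ft_force: [-1.2, -1.0, 7.8]
gripper_width: 0.011
grasp_force: 69.3
```

Call:
{"name": "servo_tool", "arguments": {
  "increments": [
    {"linear": [0,0,0.02],"dr": [0,0,0],"jaw": 0.0},
    {"linear": [0,0,0.04],"dr": [0,0,0],"jaw": 0.0},
    {"linear": [0,0,0.045],"dr": [0,0,0],"jaw": 0.0},
    {"linear": [0,0,0.045],"dr": [0,0,0],"jaw": 0.0},
    {"linear": [0,0,0.035],"dr": [0,0,0],"jaw": 0.0},
    {"linear": [0,0,0.015],"dr": [0,0,0],"jaw": 0.0}
  ]
}}

```text
time: 3.75
ee_pos: [0.5729, 0.1279, 0.2893]
tool_rot: [0.002, 0.624, 0.781, 0.002]
ft_force: [-0.2, -1.4, -1.4]
gripper_width: 0.0109
grasp_force: 68.3
```

Call:
{"name": "servo_tool", "arguments": {
  "increments": [
    {"linear": [-0.005,-0.014,0],"dr": [0.06,0.012,-0.007],"jaw": 0.0},
    {"linear": [-0.011,-0.03,0],"dr": [0.105,0.021,-0.006],"jaw": 0.0},
    {"linear": [-0.013,-0.035,-0.004],"dr": [0.115,0.022,-0.006],"jaw": 0.0},
    {"linear": [-0.013,-0.035,-0.005],"dr": [0.115,0.022,-0.006],"jaw": 0.0},
    {"linear": [-0.013,-0.035,-0.006],"dr": [0.115,0.022,-0.006],"jaw": 0.0},
    {"linear": [-0.011,-0.03,-0.005],"dr": [0.105,0.02,-0.006],"jaw": 0.0},
    {"linear": [-0.009,-0.02,-0.005],"dr": [0.075,0.014,0],"jaw": 0.0},
    {"linear": [0,0,0],"dr": [0,0,0],"jaw": 0.0}
  ]
}}

```text
time: 4.55
ee_pos: [0.4957, -0.075, 0.2574]
tool_rot: [-0.264, 0.602, 0.72, 0.223]
ft_force: [-0.6, 0.2, -1.2]
gripper_width: 0.0107
grasp_force: 68.4
```

```bash
python3 - <<'E'
from h import *
s=get_state();top=read_camera("top");sc=read_camera("scene");cv2.imwrite("pics/top2.png",top)
Rm=rot(s["tool_rot"]).as_matrix();print(s["time"],s["ee_pos"],s["joints"],s["gripper_width"],s["grasp_force"]);print(Rm)
y=-Rm[:,0];print("rod heading",np.degrees(np.arctan2(y[1],y[0])),"tilt",np.arcsin(-y[2]))
for d in(.05,.17):
    P=s["ee_pos"]+d*y;print(d,P,proj("top",P),proj("scene",P))
M=np.array([.522,-.219,.139]);print("mouth",proj("top",M),proj("scene",M))
a=cv2.resize(top[170:270,300:420],None,fx=5,fy=5,interpolation=cv2.INTER_CUBIC)
b=cv2.resize(sc[180:330,280:440],None,fx=3.75,fy=3.3334,interpolation=cv2.INTER_CUBIC)[:500,:]
cv2.imwrite("pics/pre.png",np.hstack([cv2.resize(a,(400,333)),cv2.resize(sc[190:290,300:420],(400,333),interpolation=cv2.INTER_CUBIC)]))
E
```

```text
4.55 [ 0.4957 -0.075   0.2574] [-0.5943  0.5888  0.0961  1.6126  0.4861  0.6633] 0.010660137134540663 68.43024015426636
[[-0.1355  0.9845 -0.1116]
 [ 0.7486  0.1756  0.6393]
 [ 0.649   0.0031 -0.7608]]
rod heading -79.73842214278922 tilt 0.706240503154119
0.05 [ 0.5025 -0.1125  0.225 ] [327.3354 224.3395] [308.6207 180.8401]
0.17 [ 0.5188 -0.2023  0.1471] [366.92   222.2983] [354.0262 225.2216]
mouth [374.0189 221.4221] [362.5749 230.3473]
```

View pics/pre.png

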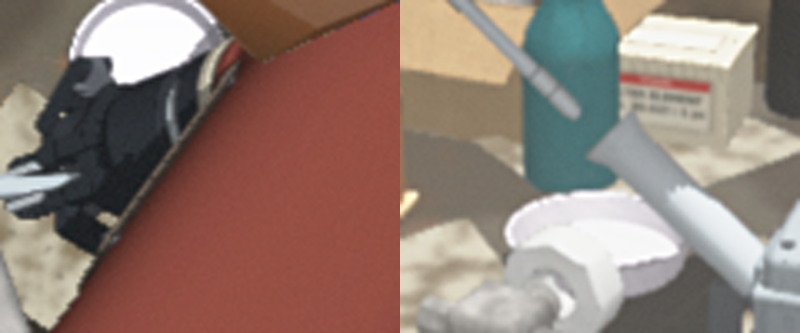

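In the scene crop, the tip is at image (353,224) and was predicted at (354,225). The mouth centre is at (363,230), as predicted. The rod is aligned to within about 3 mm, so I'll nudge it and go in.

Call:
{"name": "servo_tool", "arguments": {
  "increments": [
    {"linear": [0.0005,-0.002,0.003],"dr": [0,0,0.008],"jaw": 0.0},
    {"linear": [0.0022,-0.0113,-0.0097],"dr": [0,0,0],"jaw": 0.0},
    {"linear": [0.0022,-0.0113,-0.0097],"dr": [0,0,0],"jaw": 0.0},
    {"linear": [0.0022,-0.0113,-0.0097],"dr": [0,0,0],"jaw": 0.0},
    {"linear": [0.0022,-0.0113,-0.0097],"dr": [0,0,0],"jaw": 0.0},
    {"linear": [0,0,0],"dr": [0,0,0],"jaw": 0.0}
  ]
}}

```text
time: 5.25
ee_pos: [0.5057, -0.1198, 0.2215]
tool_rot: [-0.264, 0.598, 0.724, 0.221]
ft_force: [0.7, 0.2, -1.7]
gripper_width: 0.0112
grasp_force: 68.4
```

```bash
python3 - <<'E'
from h import *
s=get_state();print(s["ft_force"],s["torque"]);y=-rot(s["tool_rot"]).as_matrix()[:,0]
M=np.array([.522,-.219,.139]);h=np.radians(-79.15);d=np.array([np.cos(h)*.7648,np.sin(h)*.7648,-.6442])
e=s["ee_pos"]+.05*y-M;print("collar rel mouth",e,"along",e@d,"perp",e-d*(e@d),"ang",np.degrees(np.arctan2(y[1],y[0])),np.arcsin(-y[2]))
t=e+.12*y;print("tip depth",t@d,"perp",t-d*(t@d))
E
```

```text
[ 0.7213  0.202  -1.6882] [-0.7691 -0.0968 -0.0165]
collar rel mouth [-0.009   0.0617  0.0502] along -0.0799819886388895 perp [ 0.0025  0.0017 -0.0014] ang -78.98361082950113 0.7037519040799116
tip depth 0.04001163856040888 perp [ 0.0027  0.002  -0.0017]
```

Call:
{"name": "servo_tool", "arguments": {
  "increments": [
    {"linear": [0.0007,-0.0118,-0.0087],"dr": [0,0,0],"jaw": 0.0},
    {"linear": [0.0022,-0.0113,-0.0097],"dr": [0,0,0],"jaw": 0.0},
    {"linear": [0.0022,-0.0113,-0.0097],"dr": [0,0,0],"jaw": 0.0},
    {"linear": [0.0022,-0.0113,-0.0097],"dr": [0,0,0],"jaw": 0.0},
    {"linear": [0,0,0],"dr": [0,0,0],"jaw": 0.0}
  ]
}}

```text
time: 5.75
ee_pos: [0.5129, -0.1655, 0.1838]
tool_rot: [-0.264, 0.598, 0.724, 0.221]
ft_force: [-0.0, 1.2, -2.1]
gripper_width: 0.0108
grasp_force: 68.4
```

Call:
{"name": "servo_tool", "arguments": {
  "increments": [
    {"linear": [0.0014,-0.0075,-0.0064],"dr": [0,0,0],"jaw": 0.0},
    {"linear": [0,0,0],"dr": [0,0,0],"jaw": 0.0}
  ]
}}

```text
time: 5.95
ee_pos: [0.5145, -0.1722, 0.1787]
tool_rot: [-0.264, 0.597, 0.724, 0.221]
ft_force: [0.7, -0.4, -0.8]
gripper_width: 0.0108
grasp_force: 68.4
```

```bash
python3 - <<'E'
from h import *
s=get_state();print(s["ft_force"],s["torque"]);y=-rot(s["tool_rot"]).as_matrix()[:,0]
M=np.array([.522,-.219,.139]);h=np.radians(-79.15);d=np.array([np.cos(h)*.7648,np.sin(h)*.7648,-.6442])
e=s["ee_pos"]+.05*y-M;print("along",e@d,"perp",e-d*(e@d),"f along",s["ft_force"]@d)
E
```

```text
[ 0.6554 -0.4417 -0.7541] [-0.745  -0.1206  0.0622]
along -0.011785318224738515 perp [ 0.0016  0.0005 -0.0003] f along 0.9119339797343651
```

Free running, about 12 mm to go. I'll push on gently until the collar stops.

Call:
{"name": "servo_tool", "arguments": {
  "increments": [
    {"linear": [0.0009,-0.0045,-0.0039],"dr": [0,0,0],"jaw": 0.0},
    {"linear": [0.0006,-0.003,-0.0026],"dr": [0,0,0],"jaw": 0.0},
    {"linear": [0,0,0],"dr": [0,0,0],"jaw": 0.0}
  ]
}}

```text
time: 6.25
ee_pos: [0.516, -0.1794, 0.1725]
tool_rot: [-0.264, 0.597, 0.724, 0.221]
ft_force: [-0.1, 0.8, -0.5]
gripper_width: 0.0108
grasp_force: 68.4
```

Call:
{"name": "servo_tool", "arguments": {
  "increments": [
    {"linear": [0.0003,-0.0015,-0.0013],"dr": [0,0,0],"jaw": 0.0},
    {"linear": [0,0,0],"dr": [0,0,0],"jaw": 0.0}
  ]
}}

```text
time: 6.45
ee_pos: [0.5164, -0.1806, 0.1716]
tool_rot: [-0.264, 0.597, 0.724, 0.221]
ft_force: [-0.7, -0.2, -0.0]
gripper_width: 0.0102
grasp_force: 68.4
```

Call:
{"name": "servo_tool", "arguments": {
  "increments": [
    {"linear": [0.0003,-0.0015,-0.0013],"dr": [0,0,0],"jaw": 0.0},
    {"linear": [0,0,0],"dr": [0,0,0],"jaw": 0.0}
  ]
}}

```text
time: 6.65
ee_pos: [0.5164, -0.1807, 0.1714]
tool_rot: [-0.265, 0.597, 0.724, 0.222]
ft_force: [-1.5, 5.9, 6.3]
gripper_width: 0.0106
grasp_force: 68.7
```

Call:
{"name": "servo_tool", "arguments": {
  "increments": [
    {"linear": [0.0003,-0.0015,-0.0013],"dr": [0,0,0],"jaw": 0.0},
    {"linear": [0,0,0],"dr": [0,0,0],"jaw": 0.0}
  ]
}}

```text
time: 6.85
ee_pos: [0.5165, -0.1807, 0.1713]
tool_rot: [-0.266, 0.597, 0.723, 0.223]
ft_force: [-1.9, 13.3, 14.4]
gripper_width: 0.0108
grasp_force: 69.1
```

Call:
{"name": "servo_tool", "arguments": {
  "increments": [
    {"linear": [0.0002,-0.0008,-0.0007],"dr": [0,0,0],"jaw": 0.0},
    {"linear": [0,0,0],"dr": [0,0,0],"jaw": 0.0},
    {"linear": [0,0,0],"dr": [0,0,0],"jaw": 0.0},
    {"linear": [0,0,0],"dr": [0,0,0],"jaw": 0.0}
  ]
}}

```text
time: 7.25
ee_pos: [0.5165, -0.1807, 0.1713]
tool_rot: [-0.266, 0.597, 0.723, 0.223]
ft_force: [-3.7, 17.0, 19.2]
gripper_width: 0.0111
grasp_force: 69.1
```

```bash
python3 - <<'E'
from h import *
s=get_state();sc=read_camera("scene");print(s["ft_force"],s["torque"],s["ee_pos"]);y=-rot(s["tool_rot"]).as_matrix()[:,0]
M=np.array([.522,-.219,.139]);h=np.radians(-79.15);d=np.array([np.cos(h)*.7648,np.sin(h)*.7648,-.6442])
e=s["ee_pos"]+.05*y-M;print("along",e@d,"perp",e-d*(e@d),"angle",np.arccos(y@d))
cv2.imwrite("pics/seat.png",cv2.resize(sc[180:290,290:430],None,fx=5,fy=5,interpolation=cv2.INTER_CUBIC))
E
```

```text
[-3.6616 17.0432 19.1531] [ 3.9391  0.9381 -0.0744] [ 0.5165 -0.1807  0.1713]
along -0.0003543730670804826 perp [ 0.0019  0.0008 -0.0005] angle 0.014058742319444437
```

View pics/seat.png

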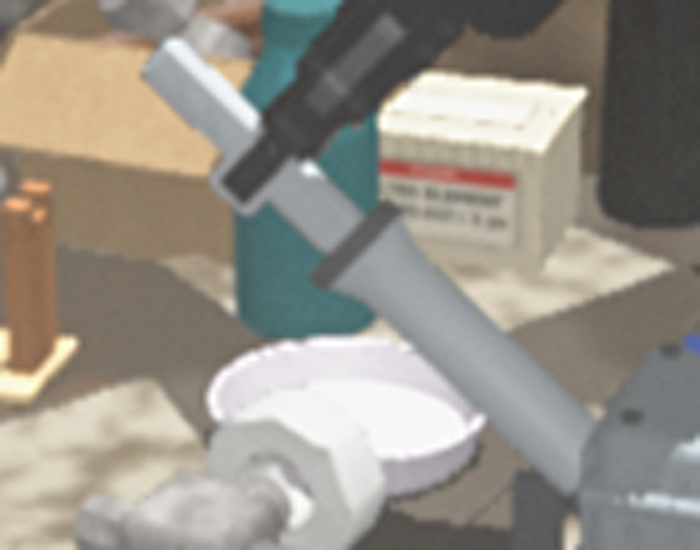

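The scene crop shows the collar flush on the tube mouth at about (358,243) in crop pixels, with the shaft fully inside. Next I'll draw it out along the tube.

Call:
{"name": "servo_tool", "arguments": {
  "increments": [
    {"linear": [-0.0014,0.0075,0.0064],"dr": [0,0,0],"jaw": 0.0},
    {"linear": [-0.0029,0.015,0.0129],"dr": [0,0,0],"jaw": 0.0},
    {"linear": [-0.0029,0.015,0.0129],"dr": [0,0,0],"jaw": 0.0},
    {"linear": [-0.0029,0.015,0.0129],"dr": [0,0,0],"jaw": 0.0},
    {"linear": [-0.0029,0.015,0.0129],"dr": [0,0,0],"jaw": 0.0},
    {"linear": [-0.0029,0.015,0.0129],"dr": [0,0,0],"jaw": 0.0},
    {"linear": [-0.0029,0.015,0.0129],"dr": [0,0,0],"jaw": 0.0},
    {"linear": [-0.0029,0.015,0.0129],"dr": [0,0,0],"jaw": 0.0}
  ]
}}

```text
time: 8.1
ee_pos: [0.4952, -0.0711, 0.2657]
tool_rot: [-0.263, 0.597, 0.725, 0.221]
ft_force: [1.1, -0.2, -0.4]
gripper_width: 0.0109
grasp_force: 68.4
```

Call:
{"name": "servo_tool", "arguments": {
  "increments": [
    {"linear": [-0.0029,0.015,0.0129],"dr": [0,0,0],"jaw": 0.0},
    {"linear": [-0.0014,0.0075,0.0064],"dr": [0,0,0],"jaw": 0.0},
    {"linear": [0,0,0],"dr": [0,0,0],"jaw": 0.0},
    {"linear": [0,0,0],"dr": [0,0,0],"jaw": 0.0},
    {"linear": [0,0,0],"dr": [0,0,0],"jaw": 0.0}
  ]
}}

```text
time: 8.6
ee_pos: [0.4911, -0.0499, 0.2836]
tool_rot: [-0.264, 0.597, 0.724, 0.221]
ft_force: [-0.3, -0.2, -0.2]
gripper_width: 0.0107
grasp_force: 68.4
```

Call:
{"name": "servo_tool", "arguments": {
  "increments": [
    {"linear": [0.006,0.004,0],"dr": [-0.05,-0.01,0],"jaw": 0.0},
    {"linear": [0.014,0.009,-0.004],"dr": [-0.1,-0.019,0],"jaw": 0.0},
    {"linear": [0.016,0.01,-0.01],"dr": [-0.11,-0.021,0],"jaw": 0.0},
    {"linear": [0.016,0.01,-0.014],"dr": [-0.11,-0.021,0],"jaw": 0.0},
    {"linear": [0.016,0.01,-0.014],"dr": [-0.11,-0.021,0],"jaw": 0.0},
    {"linear": [0.014,0.009,-0.012],"dr": [-0.11,-0.021,0],"jaw": 0.0},
    {"linear": [0.011,0.008,-0.01],"dr": [-0.1,-0.019,0],"jaw": 0.0},
    {"linear": [0,0,0],"dr": [0,0,0],"jaw": 0.0}
  ]
}}

```text
time: 9.4
ee_pos: [0.5839, 0.0131, 0.2186]
tool_rot: [0.001, 0.634, 0.773, 0.0]
ft_force: [0.2, 0.3, -1.9]
gripper_width: 0.011
grasp_force: 68.4
```

Call:
{"name": "servo_tool", "arguments": {
  "increments": [
    {"linear": [0,0,0],"dr": [0,0,0],"jaw": 0.0},
    {"linear": [0,0,0],"dr": [0,0,0],"jaw": 0.0},
    {"linear": [0,0,0],"dr": [0,0,0],"jaw": 0.0}
  ]
}}

```text
time: 9.7
ee_pos: [0.5841, 0.0093, 0.2202]
tool_rot: [0.001, 0.636, 0.772, 0.002]
ft_force: [0.5, -0.5, -1.0]
gripper_width: 0.0113
grasp_force: 68.4
```

```bash
python3 - <<'E'
from h import *
s=get_state();top=read_camera("top");sc=read_camera("scene");y=-rot(s["tool_rot"]).as_matrix()[:,0]
t=s["ee_pos"]+.17*y
print(s["time"],s["ee_pos"],"tip",t,"incl deg",np.degrees(np.arcsin(y[2])),np.abs(s["qd"]).max(),s["grasp_force"],s["ft_force"])
print("tip px",proj("top",t),proj("scene",t),"collar px",proj("scene",s["ee_pos"]+.05*y))
a=cv2.resize(top[140:300,190:420],(400,278));b=cv2.resize(sc[100:300,210:430],(400,364))
c=np.zeros((364,800,3),np.uint8);c[:278,:400]=a;c[:,400:]=b;cv2.imwrite("pics/end.png",c)
E
```

```text
9.7 [0.5841 0.0093 0.2202] tip [ 0.6165 -0.1576  0.2201] incl deg -0.05218520985771127 0.005447090535042354 68.37231874465942 [ 0.474  -0.5187 -1.0494]
tip px [348.3059 171.9288] [359.2849 171.0889] collar px [304.3755 165.6591]
```

View pics/end.png

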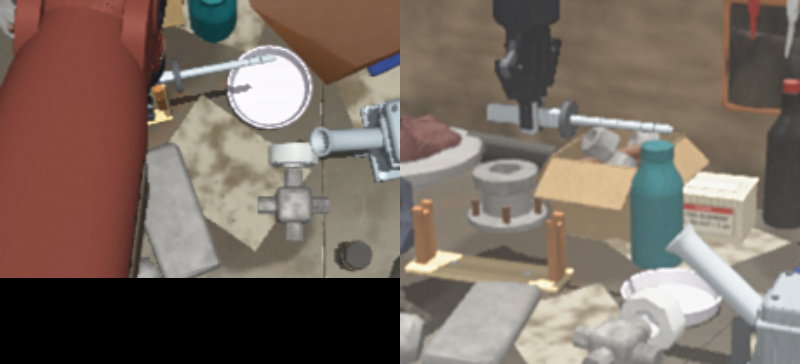

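The tip appears at top (346,173) and scene (360,170), both within 2–3 px of where they should be. The rod is level, clear of everything, and over the pan, so I'm handing in.

```bash
python3 -c "
from plant import *
print(finish_job())"
```

```text
the job is handed in; nothing more can be done
None
```

I seated the rod in the guide tube, with its collar flush on the mouth, and drew it right out; it was handed in held level and still about 0.22 m above the bench with its tip over the drip pan (no verdict was returned).

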